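Check the drive-wheel speed of a tattoo machine with a handheld optical tachometer

ROBOT

A 7-joint arm with a two-finger parallel gripper is mounted at the origin on the work surface. World frame = base frame: x ahead of the robot, y to its left, z up, the work surface at z = 0. Lengths are in m, angles in rad, forces in N, time in s.
With the tool pointing down it reaches from about 0.4 to 0.85 m from the base axis. Payload 10.4 kg.
Tool frame: the origin (TCP) lies at the very end of the fingers, on their centre line; the grasp point (between the pads) lies 19 mm behind it; z points along the fingers, y is the line along which they close (so a half turn about z gives the same grasp; the last joint's range is limited). The gripper opens to 87 mm and grips with 3 to 60 N. Pads are 19 mm wide; open, the fingers measure 117 mm over their backs; the gripper's body (75 mm by 190 mm) begins 51 mm behind the grasp point.
Start: joints at [-1.267, 0.332, -0.065, 1.46, 0.022, 1.35, -0.088], TCP at [0.201, 0.592, 0.223] pointing down, gripper open.
Joint ranges: [-2.6, 2.6], [-0.5, 2.12], [-1.47, 1.34], [0.16, 2.42], [-1.27, 4.41], [0.06, 2.06], [-2.6, 2.6]. Speed limits (rad/s): [2.22, 2.22, 2.79, 2.79, 3.14, 3.14, 3.14].

INTERFACE

Orientations are given as a unit quaternion [x, y, z, w].
In Python, from bench import status, camera, order gives the robot as it stands.
- The arm moves only by the tool jog_arm, never from a script. Its argument "plan" is a list of rows, each a list of 7 numbers: the turn, a rotation vector about the tool's x, y, z in rad, then the shift along the tool's x, y, z in mm, then the opening, from -1 (shut) to 1 (fully open). A call has 1 to 12 rows; each row is the pose to reach, as a shift and turn from the pose commanded when the call began, along the tool's axes at that moment; what a row does not reach only later rows make up. A row lasts 1/10 s, in which the tool goes at most 50 mm and 8.59 degrees, less where a joint would pass 70% of its speed; a pose out of reach is approached as far as the arm can. A call with a gripper value outside its range is refused whole. The fingers move at their own pace and stop on an object; "squeeze" is the grip in N (left out, the last holds). Time passes only in rows, so rows that repeat a pose let the fingers close. It gives the time, the measured TCP pose, the force, the opening and the grip force at its end, in the units of the state.
- status.read_state(): the state, without advancing time (a new reading comes with each control period).
- camera(name): name is "side" or "top" or "wrist"; returns a dict with "image" (480x640x3 uint8, red, green, blue), "z_map" (480x640 float32, m along the optical axis (not along the pixel's ray), 0 where there is no reading), "fx", "fy", "cx", "cy" (pixels), "world_from_camera" (4x4, takes a point from camera to world coordinates); the wrist camera has in their place "mount" (4x4, takes a point from camera to tool coordinates, whose origin is the TCP and whose axes are the flange's). Camera axes: x right, y down, z forward; pixel columns grow to the right and rows downward; lengths in m; the calibration is good to about 2 mm. A picture is of the moment at which its call begins: read the wrist's pose just before it.
- order.close_job(): hands the job in; it is judged then, once.
The state is a dict: "time": time; "joint_positions": joint angles; "joint_vel": joint speeds; "joint_torque": joint torques, N m; "ee_pos": TCP position; "eef_rot": TCP orientation; "ft_force": force on the tool from outside, world axes, zero at the start; "torque": the same for the moment, N m; "width": finger opening in m; "grip_force": force on a finger pad.
Only numpy, scipy, OpenCV 4.12 (cv2) and the standard library are available. Lean on these libraries where they do the work, as an engineer would, in place of code of your own. Each camera call takes 0.05 s, during which the arm holds its last target. There are 200 camera calls.

TASK

Start the tattoo machine's timed test run by pressing the foot switch's pedal fully down to its stop and letting it come back up. Then take the handheld tachometer out of its rest, aim its lens square-on at the centre of the machine's drive wheel from about 8 cm away and hold it still there for 2 seconds, and finally lay it back in its rest the way it was, level and with the lens pointing the same way. Do not touch the machine or its stand, and leave the two bottles, the cup and the tray where they are.

Things in the scene. Friction and masses are not known exactly. Their poses are not given: they have to be found in the camera images.
- wand: Handheld optical tachometer: grey bar 130 long (x -70 to +60), 30 wide, 34 high, bare metal round nose 22 diameter at its +x end out to the lens at x = +90; green display on top near the tail; 160 g. Origin: centre of its underside, near the centre of mass. x: beam out of the lens; z: up through the display. Lies level in its rest at the start; grip across its width near the middle.
- lens (a point): Centre of the tachometer's lens, at (90, 0, 17) mm in the tachometer's frame; axes as the tachometer's, +x is the beam.
- rest: Fixed rest: plate 130 x 70 x 8 with two open-topped saddles, 14 long, at x = -49 and +49: floor 25 above the bench, side cheeks up to 46, 40 clear between them; 84 is free for fingers between the saddles. Origin: centre of the plate's underside; z up. At the start the tachometer's origin is 25 above this origin, axes parallel (lens to +x).
- wheel (a point): Centre of the front face of the drive wheel, a plain steel disc 30 diameter on the end of the motor, about 140 above the bench. The wheel faces along NEGATIVE x of this frame (x runs back into the motor), looking upward by 0.15 to 0.6 rad. z lies in the wheel's face, upward; a 22 diameter tube hangs along -z to 98 below. Machine and clamp: up to 25 above, 30 to each side.
- stand: Fixed bench stand that carries the tattoo machine: dark steel base 110 x 90 x 12 (x -40 to +70), 16 diameter post at x = +45, clamp fork on it 60 wide, up to 150 high, reaching forward to the tilt axis 135 high. Origin: on the bench, below the machine's tilt axis; z up, -x the side to which the wheel faces.
- pedal (a joint): Pedal angle in rad: 0 up, 0.22 fully down at its stop. Sprung; it rises by itself. Full press takes about 8 N at the pad.
- pad (a point): Where to press: on the upper face of the steel pedal plate (108 x 76 x 6), 82 from its hinge, 26 from its free end, on its centre line; about 51 above the bench when up, 33 when down. The plate slopes up to its free end by 0.27 rad when up, 0.05 when down. Frame: x level towards the hinge when up (turning with the pedal), y across, z up.
- footswitch: Fixed base of the foot switch, black rubber, 140 x 90 x 12, hinge block 40 high at its +x end. Origin: centre of its underside on the bench; z up, -x the pedal's free end.
- soap: Bystander: standing white bottle, 54 diameter, 165 high, beside the machine, in front of it. Origin: centre of its underside.
- ink: Bystander: standing black ink bottle, 40 diameter, 110 high, on the other side of the machine. Origin: centre of its underside.
- cup: Bystander: clear plastic cup, 72 diameter, 85 high, standing behind the tachometer's tail. Origin: centre of its underside.
- tray: Bystander: loose steel tray 90 x 160 x 22 with cartridges and ink caps, on the bench near the robot. Origin: centre of its underside.
Mind the look-alikes: they are no part of the job. Leave any purple or yellow look-alike of the footswitch alone.

How it is judged:
On the way, in this order (a step that is already met when the one before it is completed fails the run):
1. the pedal is pressed down to its stop (angle above 0.195 rad) (value of joint pedal above 0.195 rad), for 0.1 s.
2. the pedal is let up again (angle below 0.04 rad) (value of joint pedal below 0.04 rad), for 0.1 s.
3. tachometer held still 1.5 s (20 mm/s, 0.15 rad/s), lens 50 to 110 mm before the wheel, beam within 10 mm each way of the wheel's centre and 0.26 rad of square on (x of wheel in the frame of lens between 0.05 and 0.11 m and y of wheel in the frame of lens between -0.01 and 0.01 m and z of wheel in the frame of lens between -0.01 and 0.01 m and x of lens in the frame of wheel below -0.03 m and angle between the x axis of lens and the x axis of wheel, either way round below 0.26 rad and linear speed of wand below 0.02 m/s and angular speed of wand below 0.15 rad/s), for 1.5 s.
At the end, for the whole second after the job is handed in: The tachometer lies still in its rest: level (0.12 rad), on the saddle floors (6 mm), within 20 mm along and 10 mm across of its first place and 0.15 rad of its heading, lens the same way; pedal up (under 0.04 rad); bottles, cup and tray within 30 mm, bottles and cup upright (0.35 rad) (x of wand in the frame of rest between -0.02 and 0.02 m and y of wand in the frame of rest between -0.01 and 0.01 m and z of wand in the frame of rest between 0.019 and 0.031 m and x of lens in the frame of rest above 0.05 m and angle between the x axis of wand and the x axis of rest, either way round below 0.15 rad and angle between wand's own z axis and vertical below 0.12 rad and linear speed of wand below 0.02 m/s and value of joint pedal below 0.04 rad and not (distance of any of soap, ink, cup, tray from where it was at the start of the episode above 0.03 m or angle between any of soap, ink, cup's own z axis and vertical above 0.35 rad)); the robot touches nothing.
It fails at once if the machine or its stand is touched (over 0.5 N) (contact force between stand and anything else above 0.5 N).
It fails at once if a bottle, the cup or the tray is moved more than 30 mm or a bottle or the cup is tipped more than 0.35 rad (distance of any of soap, ink, cup, tray from where it was at the start of the episode above 0.03 m or angle between any of soap, ink, cup's own z axis and vertical above 0.35 rad).
It also fails if it takes over 72 s, if anything falls off the work surface, if the arm or the gripper's body presses on something with over 40 N, if the wrist force passes 120 N, or if a joint passes its speed limit or range.

## Working session

There is one attempt and no reset: what is moved stays moved. The work goes in short steps, Python scripts to look and compute and a tool call to move; the robot and the scene stay as the last step left them, time stands still between calls to the robot, and variables do not carry over. Pictures are saved under pics/ and viewed, at most 10 in all, crops included, and the job is handed in when it is done.

Besides the shell and the picture viewer there is one more tool, called as name([rows], argument=value, ...), one row to a line, values as JSON. jog_arm: Moves the arm, as the interface text tells. Its arguments: {"type":"object","properties":{"plan":{"type":"array"},"squeeze":{"type":"number"}},"required":["plan"]}

```bash
mkdir -p pics; ls
python3 - <<'E'
from bench import status,camera
import cv2,numpy as np
s=status.read_state();print({k:np.round(v,3) for k,v in s.items()})
for n in("top","side"):
    c=camera(n);cv2.imwrite(f"pics/{n}0.png",c["image"][:,:,::-1]);np.savez(f"{n}0.npz",**c)
    print(n,c["fx"],c["cx"],c["cy"],np.round(c["world_from_camera"],4).tolist())
E
```

```text
pics
{'time': np.float64(0.0), 'joint_positions': array([-1.267,  0.333, -0.065,  1.461,  0.022,  1.35 , -0.088]), 'joint_vel': array([-0.   ,  0.001,  0.001, -0.001,  0.001, -0.002,  0.   ]), 'joint_torque': array([-1.0000e-03, -6.2323e+01,  2.4000e-02, -3.8992e+01, -6.1000e-02,
        3.9000e-02,  0.0000e+00]), 'ee_pos': array([0.2  , 0.592, 0.222]), 'eef_rot': array([ 0.163,  0.987, -0.001, -0.   ]), 'ft_force': array([-0.064, -0.188,  0.639]), 'torque': array([ 0.017, -0.031,  0.016]), 'grip_force': np.float64(0.0), 'width': np.float64(0.087)}
top 446.4389652640952 314.55642230177375 239.9428301483534 [[0.0291, -0.9868, 0.1594, 0.2846], [-0.9993, -0.0322, -0.0168, 0.0512], [0.0217, -0.1588, -0.9871, 1.4035], [0.0, 0.0, 0.0, 1.0]]
side 481.81854306109386 321.94561139320206 239.86928511385784 [[0.9671, -0.1749, 0.1846, 0.2506], [-0.2539, -0.7062, 0.6609, -0.8304], [0.0147, -0.6861, -0.7274, 1.0844], [0.0, 0.0, 0.0, 1.0]]
```

View pics/top0.png

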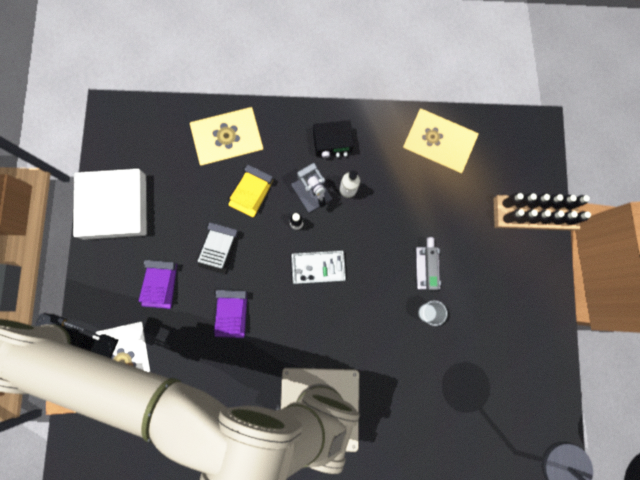

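View pics/side0.png

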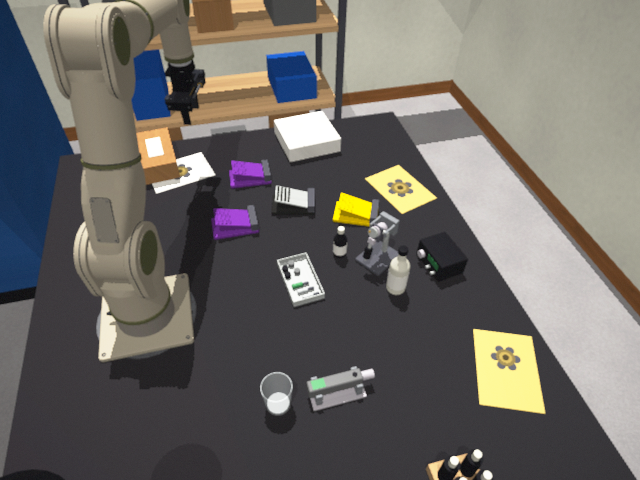

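The top view shows the steel footswitch at (217,246), the machine at (312,185), soap (349,184), ink (296,220), tray (318,267), and the tachometer at (428,265) with its lens up in the image (+x). The side view shows the same layout: wheel near (377,232), tachometer at (340,385), footswitch at (294,199).

```bash
cat > h.py <<'E'
import numpy as np,cv2
from scipy.spatial.transform import Rotation as R
def cloud(c,T=None):
    T=c["world_from_camera"] if T is None else T
    z=c["z_map"].astype(float);v,u=np.mgrid[:480,:640]
    p=np.stack([(u-c["cx"])/c["fx"]*z,(v-c["cy"])/c["fy"]*z,z],-1)
    w=p@T[:3,:3].T+T[:3,3]; w[z==0]=np.nan; return w
def proj(c,p,T=None):
    T=c["world_from_camera"] if T is None else T
    q=(np.atleast_2d(p)-T[:3,3])@T[:3,:3]
    return np.c_[q[:,0]/q[:,2]*c["fx"]+c["cx"],q[:,1]/q[:,2]*c["fy"]+c["cy"]]
def pose(s):
    T=np.eye(4);T[:3,:3]=R.from_quat(s["eef_rot"]).as_matrix();T[:3,3]=s["ee_pos"];return T
E
python3 - <<'E'
from h import *
t=np.load("top0.npz");s=np.load("side0.npz")
W=cloud(t);S=cloud(s)
def pts(W,I,box,z):
    u0,u1,v0,v1=box;w=W[v0:v1,u0:u1].reshape(-1,3)
    m=(w[:,2]>z[0])&(w[:,2]<z[1]);return w[m],I[v0:v1,u0:u1].reshape(-1,3)[m]
for nm,b,z in [("wandtop",(410,446,232,294),(.045,.075)),("cup",(412,452,298,330),(.07,.1)),("pedal",(195,238,225,272),(.018,.2)),("soap",(336,364,168,202),(.1,.18)),("ink",(284,306,208,232),(.06,.13)),("tray",(288,350,246,288),(.01,.04)),("stand",(288,332,160,212),(.06,.2))]:
    w,_=pts(W,t["image"],b,z)
    (c,sz,a)=cv2.minAreaRect(w[:,:2].astype(np.float32))
    print(nm,len(w),"mean",w.mean(0).round(3),"lo",w.min(0).round(3),"hi",w.max(0).round(3),"rect",np.round(c,3),np.round(sz,3),round(a,1))
def mosaic(c,b,f,name):
    u0,u1,v0,v1=b;im=c["image"][v0:v1,u0:u1,::-1];return cv2.resize(im,None,fx=f,fy=f,interpolation=cv2.INTER_CUBIC)
a=cv2.resize(mosaic(t,(270,370,150,250),4,0),(400,300*4//3))
b=mosaic(s,(330,430,205,305),4,0)
cv2.imwrite("pics/m1.png",np.hstack([a,b]))
E
```

```text
wandtop 545 mean [ 0.438 -0.33   0.057] lo [ 0.366 -0.359  0.045] hi [ 0.525 -0.304  0.068] rect [ 0.445 -0.331] [0.158 0.053] 1.6
cup 146 mean [ 0.293 -0.333  0.082] lo [ 0.26  -0.364  0.071] hi [ 0.33  -0.293  0.094] rect [ 0.295 -0.328] [0.07  0.071] 1.5
pedal 1039 mean [0.48  0.327 0.043] lo [0.41  0.27  0.018] hi [0.543 0.379 0.063] rect [0.477 0.325] [0.093 0.131] 81.2
soap 248 mean [ 0.676 -0.073  0.128] lo [ 0.656 -0.1    0.1  ] hi [ 0.706 -0.048  0.171] rect [ 0.679 -0.074] [0.051 0.047] 71.6
ink 132 mean [0.559 0.087 0.084] lo [0.544 0.068 0.061] hi [0.583 0.105 0.117] rect [0.562 0.088] [0.038 0.037] 47.4
tray 472 mean [0.423 0.009 0.018] lo [ 0.374 -0.084  0.01 ] hi [0.476 0.097 0.031] rect [0.427 0.007] [0.091 0.175] 5.2
stand 608 mean [0.662 0.04  0.136] lo [ 0.607 -0.     0.06 ] hi [0.715 0.087 0.162] rect [0.656 0.034] [0.11 0.06] 33.3
```

View pics/m1.png

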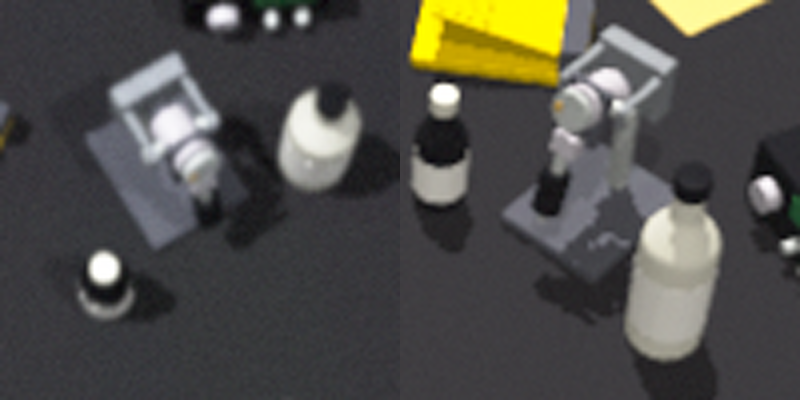

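The crops show the wheel (orange mark) at the front of the motor, turned towards −x/−y world and up. Ink and soap stand on either side of the beam line.

```bash
cat >> h.py <<'E'
def rel(s,p,Rw):
    T=pose(s);Rt=T[:3,:3]
    rv=R.from_matrix(Rt.T@Rw).as_rotvec();d=Rt.T@(np.array(p)-T[:3,3])*1000
    return rv.round(4).tolist(),d.round(1).tolist()
def down(yaw): # tool z down, tool x at heading yaw
    return R.from_euler('z',yaw).as_matrix()@np.diag([1,-1,-1.])
E
python3 - <<'E'
from h import *
from bench import status,camera
s=status.read_state();c=camera("wrist");print(c["mount"].round(4).tolist(),c["fx"],c["cx"],c["cy"])
print(pose(s)[:3,:3].round(3).tolist())
t=np.load("top0.npz")
for n in("top","side"):
    t=np.load(n+"0.npz")
    W=cloud(t).reshape(-1,3);I=t["image"].reshape(-1,3).astype(int)
    m=(abs(W[:,0]-.477)<.08)&(abs(W[:,1]-.325)<.065)&(W[:,2]>.02)
    w=W[m];br=I[m].sum(1)
    p=w[br>330]; 
    A=np.c_[p[:,:2],np.ones(len(p))];k=np.linalg.lstsq(A,p[:,2],rcond=None)[0]
    r=abs(A@k-p[:,2]);p=p[r<.006];A=np.c_[p[:,:2],np.ones(len(p))];k=np.linalg.lstsq(A,p[:,2],rcond=None)[0]
    print(n,len(p),p.mean(0).round(4),"slope",np.hypot(*k[:2]).round(3),"updir",np.degrees(np.arctan2(k[1],k[0])).round(1),cv2.minAreaRect(p[:,:2].astype(np.float32)))
    q=w[br<250];print(len(q),q.mean(0))
print(rel(s,[.44,.30,.30],down(-.16)),rel(s,[.44,.30,.30],down(-.16+np.pi)))
E
```

```text
[[-0.0003, -0.9572, -0.2893, 0.0807], [1.0, -0.0006, 0.001, -0.0006], [-0.0012, -0.2893, 0.9572, -0.1609], [0.0, 0.0, 0.0, 1.0]] 356.9110509614109 315.108272360675 238.6339963320519
[[-0.947, 0.321, -0.0], [0.321, 0.947, -0.001], [-0.0, -0.001, -1.0]]
top 777 [0.4705 0.3305 0.0446] slope 0.218 updir 166.6 ((0.47878479957580566, 0.32984867691993713), (0.08502700179815292, 0.12285387516021729), 76.15253448486328)
19 [0.52395927 0.29361442 0.0333782 ]
side 486 [0.4705 0.3274 0.044 ] slope 0.199 updir 167.6 ((0.4761658012866974, 0.328204870223999), (0.08664369583129883, 0.12446025758981705), 76.0115737915039)
43 [0.483577   0.30435124 0.03804918]
([-0.0001, 0.0018, 2.9748], [-320.4, -199.4, -77.9]) ([-0.0012, -0.0001, -0.1668], [-320.4, -199.4, -77.9])
```

jog_arm([
  [0,0,-0.17,-320,-200,-78,-1],
  [0,0,-0.17,-320,-200,-78,-1],
  [0,0,-0.17,-320,-200,-78,-1],
  [0,0,-0.17,-320,-200,-78,-1],
  [0,0,-0.17,-320,-200,-78,-1],
  [0,0,-0.17,-320,-200,-78,-1],
  [0,0,-0.17,-320,-200,-78,-1],
  [0,0,-0.17,-320,-200,-78,-1],
  [0,0,-0.17,-320,-200,-78,-1],
  [0,0,-0.17,-320,-200,-78,-1],
])

```text
time: 1.15
ee_pos: [0.4396, 0.2994, 0.3004]
eef_rot: [0.079, 0.997, 0.0, -0.0]
ft_force: [0.1, 0.6, -1.2]
width: 0.0147
grip_force: 0.0
```

Run:
```python
from h import *
from bench import status,camera
s=status.read_state();c=camera("wrist");print(s["ee_pos"].round(4),s["eef_rot"].round(3),s["joint_positions"].round(2),s["time"],s["width"])
T=pose(s)@c["mount"];np.savez("w1.npz",**c,T=T);cv2.imwrite("pics/w1.png",c["image"][:,:,::-1])
W=cloud(c,T).reshape(-1,3);I=c["image"].reshape(-1,3).astype(int)
m=(abs(W[:,0]-.477)<.09)&(abs(W[:,1]-.325)<.07)&(W[:,2]>.02)
w=W[m];br=I[m].sum(1);p=w[br>330]
for _ in range(3):
    A=np.c_[p[:,:2],np.ones(len(p))];k=np.linalg.lstsq(A,p[:,2],rcond=None)[0]
    p=p[abs(A@k-p[:,2])<.004]
print(len(p),p.mean(0).round(4),"slope",np.hypot(*k[:2]).round(3),"updir",np.degrees(np.arctan2(k[1],k[0])).round(1),cv2.minAreaRect(p[:,:2].astype(np.float32)),p.min(0),p.max(0),k)
```

```text
[0.4396 0.2994 0.3004] [ 0.079  0.997  0.    -0.   ] [-0.83  0.09  0.16  1.59 -0.01  1.46  0.74] 1.15 0.014705832127076528
149 [0.4989 0.3262 0.0351] slope 2.019 updir -159.1 ((0.5005899667739868, 0.32253140211105347), (0.0058412104845047, 0.10012218356132507), 21.803171157836914) [0.48003028 0.27544257 0.02745973] [0.51766156 0.36833391 0.04161574] [-1.88528707 -0.72113873  1.21084525]
```

View pics/w1.png

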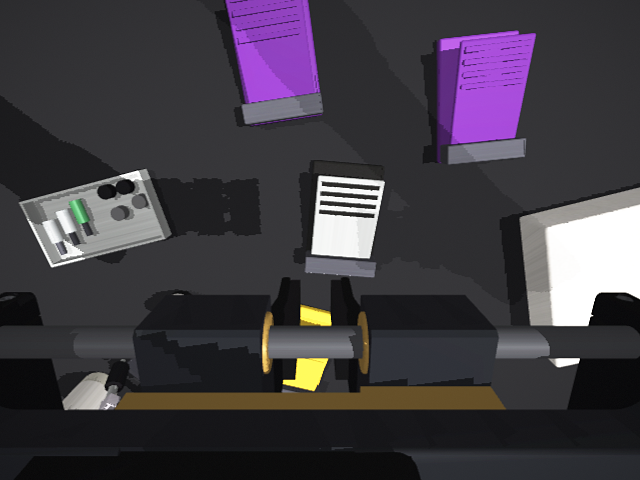

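The wrist view shows the steel footswitch at (345,215): hinge block at the bottom (341,267), free end at the top (347,165). The machine is at the lower left, partly hidden by the gripper.

Run:
```python
from h import *
c=np.load("w1.npz");T=c["T"]
W=cloud(c,T);I=c["image"].astype(int).sum(2)
sub=np.zeros((480,640),bool);sub[172:265,300:392]=1
m=sub&(I>450)&(W[:,:,2]>.02)&(W[:,:,2]<.08)
p=W[m];print(len(p))
for _ in range(3):
    A=np.c_[p[:,:2],np.ones(len(p))];k=np.linalg.lstsq(A,p[:,2],rcond=None)[0];p=p[abs(A@k-p[:,2])<.004]
print(len(p),p.mean(0).round(4),"slope",np.hypot(*k[:2]).round(3),"updir",np.degrees(np.arctan2(k[1],k[0])).round(1))
(ctr,sz,a)=cv2.minAreaRect(p[:,:2].astype(np.float32));print(ctr,sz,a)
x=np.array([np.cos(-.236),np.sin(-.236)])
for yaw in(-.25,-.2,-.15):
    x=np.array([np.cos(yaw),np.sin(yaw)]);y=np.array([-x[1],x[0]])
    print(yaw,(p[:,:2]@x).min(),(p[:,:2]@x).max(),np.ptp(p[:,:2]@y),((p[:,:2]@y).min()+(p[:,:2]@y).max())/2, np.ptp(p[:,:2]@x))
g=sub&0
sub2=np.zeros((480,640),bool);sub2[150:172,300:392]=1
print("base dark", np.nanmean(W[155:170,320:375].reshape(-1,3),0), "hinge",W[267,341],W[165,347])
```

```text
3899
3898 [0.4691 0.3318 0.0416] slope 0.276 updir 165.8
(0.46716395020484924, 0.3325130045413971) (0.07567377388477325, 0.10398750007152557) 76.30072021484375
-0.25 0.3182622859381988 0.42265442960599586 0.07660992106609937 0.43780250913556307 0.10439214366779709
-0.2 0.3389018981187046 0.44445250135273 0.07855189525735418 0.4186779068915425 0.10555060323402543
-0.15 0.3579951238582587 0.4659017157184842 0.08286445709483797 0.3988065224503915 0.1079065918602255
base dark [0.40328688 0.34608797 0.00444501] hinge [0.52842618 0.31866716 0.0384587 ] [0.40628032 0.3450323  0.01132942]
```

jog_arm([
  [0,0,0,5,39,100,-1],
  [0,0,0,5,39,220,-1],
  [0,0,0,5,39,220,-1],
  [0,0,0,5,39,220,-1],
  [0,0,0,5,39,220,-1],
  [0,0,0,5,39,235,-1],
  [0,0,0,5,39,245,-1],
  [0,0,0,5,39,252,-1],
  [0,0,0,5,39,258,-1],
  [0,0,0,5,39,263,-1],
  [0,0,0,5,39,267,-1],
  [0,0,0,5,39,267,-1],
])

```text
time: 2.4
ee_pos: [0.4405, 0.3401, 0.0341]
eef_rot: [0.078, 0.997, 0.001, 0.0]
ft_force: [-3.0, -0.1, 7.1]
width: 0.0007
grip_force: 3.2
```

jog_arm([
  [0,0,0,0,0,2,-1],
  [0,0,0,0,0,4,-1],
  [0,0,0,0,0,5,-1],
  [0,0,0,0,0,5,-1],
  [0,0,0,0,0,5,-1],
])

```text
time: 2.9
ee_pos: [0.4407, 0.3403, 0.0324]
eef_rot: [0.078, 0.997, 0.001, 0.0]
ft_force: [-14.9, -8.5, 39.9]
width: 0.0008
grip_force: 19.3
```

jog_arm([
  [0,0,0,0,0,-15,-1],
  [0,0,0,0,0,-45,-1],
  [0,0,0,0,0,-90,-1],
  [0,0,0,0,0,-140,-1],
  [0,0,0,0,0,-190,-1],
  [0,0,0,0,0,-240,-1],
  [0,0,0,0,0,-290,-1],
  [0,0,0,0,0,-290,-1],
])

```text
time: 3.7
ee_pos: [0.4427, 0.3404, 0.3265]
eef_rot: [0.079, 0.997, 0.005, 0.004]
ft_force: [-0.2, -0.8, -0.8]
width: 0.0004
grip_force: 0.0
```

Run:
```python
from h import *
from bench import status,camera
s=status.read_state();print(s["ee_pos"],s["joint_positions"].round(2),s["time"],s["ft_force"].round(1))
c=camera("side")
W=cloud(c).reshape(-1,3);p=W[(abs(W[:,0]-.441)<.02)&(abs(W[:,1]-.339)<.02)];print("pad z",np.median(p[:,2]))
t=np.load("side0.npz");W=cloud(t).reshape(-1,3);p=W[(abs(W[:,0]-.441)<.02)&(abs(W[:,1]-.339)<.02)];print("before",np.median(p[:,2]))
h=np.radians(30);b=np.radians(35)
f=np.array([np.cos(h),np.sin(h),0]);z=np.sin(b)*f+np.cos(b)*np.array([0,0,-1]);x=-np.cos(b)*f+np.sin(b)*np.array([0,0,-1])
Rw=np.c_[x,np.cross(z,x),z]
cam=np.array([.43,-.08,.42]);tcp=cam-Rw@np.array([.0807,0,-.1609]);print(tcp)
print(rel(s,tcp,Rw))
```

```text
[0.44266983 0.34042637 0.32651611] [-0.87  0.14  0.15  1.49 -0.02  1.51  0.69] 3.7 [-0.2 -0.8 -0.8]
pad z 0.052402966207496515
before 0.04897178683402914
[ 0.56717324 -0.00080299  0.33448605]
([-0.2011, -0.5763, -0.6609], [-176.5, -317.4, -9.7])
```

jog_arm([
  [-0.2,-0.58,-0.66,-176,-317,-10,1],
  [-0.2,-0.58,-0.66,-176,-317,-10,1],
  [-0.2,-0.58,-0.66,-176,-317,-10,1],
  [-0.2,-0.58,-0.66,-176,-317,-10,1],
  [-0.2,-0.58,-0.66,-176,-317,-10,1],
  [-0.2,-0.58,-0.66,-176,-317,-10,1],
  [-0.2,-0.58,-0.66,-176,-317,-10,1],
  [-0.2,-0.58,-0.66,-176,-317,-10,1],
  [-0.2,-0.58,-0.66,-176,-317,-10,1],
  [-0.2,-0.58,-0.66,-176,-317,-10,1],
])

```text
time: 4.75
ee_pos: [0.5647, -0.0016, 0.3278]
eef_rot: [-0.247, 0.923, 0.075, 0.287]
ft_force: [-0.6, 0.7, -0.0]
width: 0.0722
grip_force: 0.0
```

Run:
```python
from h import *
from bench import status,camera
s=status.read_state();c=camera("wrist");print(s["ee_pos"].round(4),s["joint_positions"].round(2),s["time"],np.abs(s["joint_vel"]).max())
T=pose(s)@c["mount"];np.savez("w2.npz",**c,T=T)
im=c["image"][:,:,::-1].copy();print(proj(c,[.62,.03,.14],T))
cv2.imwrite("pics/w2.png",im)
```

```text
[ 0.5647 -0.0016  0.3278] [-0.78 -0.35  0.74  1.95 -0.06  0.92  2.11] 4.75 0.045617730847060244
[[315.06905445 160.17177804]]
```

View pics/w2.png

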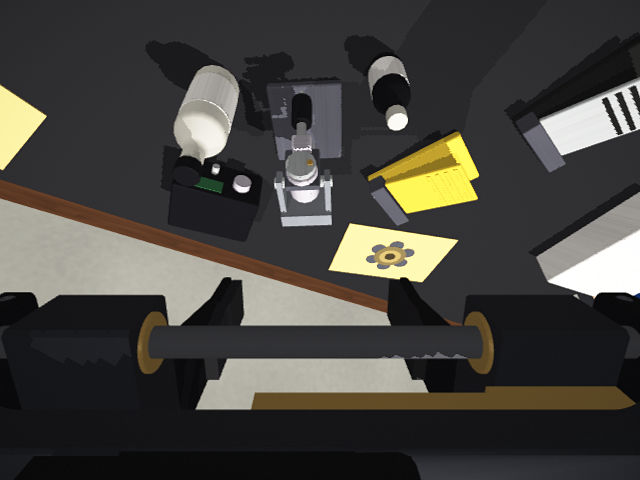

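The wheel's face is at about (302,162), tube hanging up to (302,110), soap on the left, ink on the right. I now fit the wheel disc from depth, and the wand from the fixed cameras.

Run:
```python
from h import *
c=np.load("w2.npz");T=c["T"];W=cloud(c,T)
im=cv2.resize(c["image"][80:235,240:365,::-1],None,fx=5,fy=4.8 if 0 else 5,interpolation=cv2.INTER_CUBIC)[:600]
cv2.imwrite("pics/w2z.png",im[:600,:])
np.set_printoptions(linewidth=220)
print("z map mm rows144-186 cols 280-326 step 3");print((W[144:188:3,278:330:3,2]*1000).round(0).astype(int))
```

```text
z map mm rows144-186 cols 280-326 step 3
[[ 11  11  12  12  11 116 118 117 118 118 119 116  12  10  10  10  11  11]
 [ 11  11  10  11  11 119 120 120 120 118 119 118  19  11  10  10  11  10]
 [ 10  10  10 112 113 117 118 118 118 117 117 116 113 114  11  11  10  11]
 [ 10  11  10 117 117 133 132 132 133 133 133 117 118 119  12  10  10  12]
 [  9  10  10 120 135 137 136 136 135 136 137 135 121 120  11  11  10  12]
 [ -1  11  10 138 138 139 140 140 139 139 139 141 140 126  -1  -2  -1  -2]
 [ -1  -1  -1 142 143 142 142 143 143 143 144 145 144 128  -1  -2  -3  -2]
 [  0  -2  -2 146 146 146 145 145 146 146 147 146 147 131  -3   0   0  -1]
 [ -1  -2   0 148 148 150 149 149 148 149 149 149 149 139 129   0  -1  -1]
 [127 125   0 147 152 152 153 153 153 153 153 152 148 143 136  -1 128 129]
 [130 130  -2 144 152 156 156 156 154 156 156 153 147 144 140   0 132 133]
 [135 134 131 143 149 154 155 156 158 155 155 150 148 145 144 134 136 138]
 [138 139 136 147 149 152 153 154 153 152 153 152 148 148 147 137 142 142]
 [143 143 139 150 151 153 154 155 155 154 152 151 152 152 150 140 143 142]
 [143 143 140 154 154 154 154 154 154 155 155 154 154 155 152 139 143 142]]
```

View pics/w2z.png

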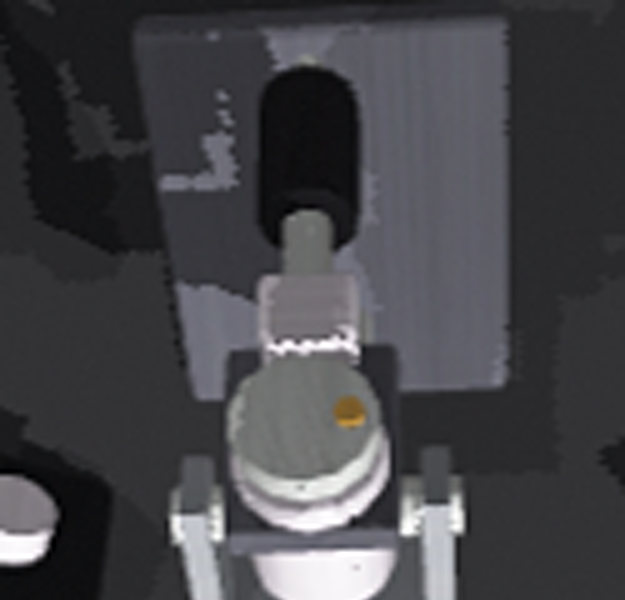

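The crop shows the full disc face: an ellipse centred near (301,163), about 31 px wide and 24 px high, with the orange mark off-centre.

Run:
```python
from h import *
c=np.load("w2.npz");T=c["T"];W=cloud(c,T)
v,u=np.mgrid[:480,:640]
p=W[((u-301)/15)**2+((v-163.4)/11.5)**2<.75]
for _ in range(4):
    m=p.mean(0);U,S,V=np.linalg.svd(p-m);n=V[2];n*=-np.sign(n[0]);p=p[abs((p-m)@n)<.003]
    print(len(p),m.round(4),n.round(3),S[2]/np.sqrt(len(p)))
print("normal yaw",np.degrees(np.arctan2(n[1],n[0]))-180,"elev",np.arcsin(n[2]))
# inliers over the wider area -> disc
q=W[148:182,280:325].reshape(-1,3);q=q[(abs((q-m)@n)<.003)&(np.linalg.norm(q-m,axis=1)<.02)]
print(len(q),q.mean(0).round(4))
a=np.cross([0,0,1],n);a/=np.linalg.norm(a);b=np.cross(n,a);d=np.c_[(q-m)@a,(q-m)@b].astype(np.float32)
print(cv2.minEnclosingCircle(d),d.min(0),d.max(0))
# centre ray ∩ plane
r=T[:3,:3]@np.array([(301-c["cx"])/c["fx"],(163.4-c["cy"])/c["fy"],1]);o=T[:3,3];print("ray",(o+r*((m-o)@n)/(r@n)).round(4))
# side camera check
for N in("top","side"):
    s=np.load(N+"0.npz");print(N,proj(s,m))
# stand base edges from base plate pixels
w=W[95:160,262:345].reshape(-1,3);w=w[(w[:,2]>.006)&(w[:,2]<.018)];print("base",cv2.minAreaRect(w[:,:2].astype(np.float32)))
# machine upper edge etc.
w=W[185:230,268:336].reshape(-1,3);w=w[w[:,2]>.05];print("clamp",w.min(0),w.max(0))
# soap & ink relative to beam
for nm,P in(("soap",(.679,-.074)),("ink",(.562,.088))):
    d=np.array(P)-m[:2];h=-n[:2]/np.linalg.norm(n[:2]);print(nm,"along",d@h,"lat",h[0]*d[1]-h[1]*d[0])
# wand
for N,b in(("top",(405,450,225,300)),("side",(295,385,360,415))):
    s=np.load(N+"0.npz");w=cloud(s)[b[2]:b[3],b[0]:b[1]].reshape(-1,3);I=s["image"][b[2]:b[3],b[0]:b[1]].reshape(-1,3).astype(int)
    k=(w[:,2]>.052)&(w[:,2]<.07);g=(I[:,1]>I[:,0]+60);print(N,k.sum(),cv2.minAreaRect(w[k][:,:2].astype(np.float32)),np.median(w[k][:,2]),"green",w[g].mean(0))
```

```text
Traceback (most recent call last):
numpy.linalg.LinAlgError: SVD did not converge
```

NaNs (missing depth) need dropping.

Run:
```python
from h import *
c=np.load("w2.npz");T=c["T"];W=cloud(c,T)
ok=lambda p:p[np.isfinite(p).all(-1)]
v,u=np.mgrid[:480,:640]
p=ok(W[((u-301)/15)**2+((v-163.4)/11.5)**2<.75])
for _ in range(4):
    m=p.mean(0);U,S,V=np.linalg.svd(p-m,full_matrices=False);n=V[2];n*=-np.sign(n[0]);p=p[abs((p-m)@n)<.003]
print(len(p),m.round(4),n.round(3),S[2]/np.sqrt(len(p)))
print("normal yaw",np.degrees(np.arctan2(n[1],n[0])),"elev",np.arcsin(n[2]))
q=ok(W[148:182,280:325].reshape(-1,3));q=q[(abs((q-m)@n)<.003)&(np.linalg.norm(q-m,axis=1)<.02)]
a=np.cross([0,0,1],n);a/=np.linalg.norm(a);b=np.cross(n,a);d=np.c_[(q-m)@a,(q-m)@b].astype(np.float32)
print(len(q),q.mean(0).round(4),cv2.minEnclosingCircle(d),d.min(0),d.max(0))
r=T[:3,:3]@np.array([(301-c["cx"])/c["fx"],(163.4-c["cy"])/c["fy"],1]);o=T[:3,3];print("ray",(o+r*((m-o)@n)/(r@n)).round(4))
for N in("top","side"): print(N,proj(np.load(N+"0.npz"),m))
w=ok(W[95:160,262:345].reshape(-1,3));w=w[(w[:,2]>.006)&(w[:,2]<.018)];print("base",cv2.minAreaRect(w[:,:2].astype(np.float32)))
for nm,P in(("soap",(.679,-.074)),("ink",(.562,.088))):
    d=np.array(P)-m[:2];h=-n[:2]/np.linalg.norm(n[:2]);print(nm,"along",d@h,"lat",h[0]*d[1]-h[1]*d[0])
for N,b in(("top",(405,450,225,300)),("side",(295,385,360,415))):
    s=np.load(N+"0.npz");w=cloud(s)[b[2]:b[3],b[0]:b[1]].reshape(-1,3);I=s["image"][b[2]:b[3],b[0]:b[1]].reshape(-1,3).astype(int)
    k=(w[:,2]>.052)&(w[:,2]<.07);g=(I[:,1]>I[:,0]+60);print(N,k.sum(),cv2.minAreaRect(w[k][:,:2].astype(np.float32)),np.median(w[k][:,2]),"green",np.nanmean(w[g],0))
```

```text
399 [0.6272 0.0185 0.1442] [-0.79  -0.547  0.276] 0.0007392546702952783
normal yaw -145.29728142956807 elev 0.27966037552046863
644 [0.6276 0.0184 0.1445] ((0.0006215921021066606, -0.0004640943370759487), 0.015387793071568012) [-0.01354401 -0.01568604] [0.01482599 0.01475785]
ray [0.6272 0.0186 0.1442]
top [[319.81844024 192.79107622]]
side [[371.39953012 232.40972422]]
base ((0.6715252995491028, 0.04698362946510315), (0.0994117259979248, 0.08967316150665283), 32.8614387512207)
soap along -0.01012745069945195 lat -0.10554380302096492
ink along -0.014085540918683775 lat 0.09424942389580626
top 449 ((0.4450160562992096, -0.335321307182312), (0.1574234664440155, 0.04043372720479965), 0.9605844616889954) 0.058415391232243374 green [ 0.38802298 -0.33319604  0.05965188]
side 734 ((0.440585732460022, -0.3315313458442688), (0.1589626520872116, 0.0319683775305748), 1.563374400138855) 0.058323500921214744 green [ 0.38739229 -0.33210766  0.05902938]
```

Run:
```python
from h import *
from bench import status
s=status.read_state()
A=(np.array([.42,-.17,.38]),down(np.radians(110)));B=(np.array([.34,-.333,.30]),down(np.radians(1)))
print(rel(s,*A))
f=dict(ee_pos=A[0],eef_rot=R.from_matrix(A[1]).as_quat());print(rel(f,*B))
```

```text
([0.5198, 0.4423, 1.6879], [143.7, -74.7, -161.5])
([0.0, 0.0, 1.9024], [-125.8, -130.9, 80.0])
```

jog_arm([
  [0.13,0.11,0.42,36,-19,-40,1],
  [0.26,0.22,0.84,72,-37,-81,1],
  [0.26,0.22,0.84,72,-37,-81,1],
  [0.39,0.33,1.27,108,-56,-121,1],
  [0.52,0.44,1.69,144,-75,-162,1],
  [0.52,0.44,1.69,144,-75,-162,1],
  [0.52,0.44,1.69,144,-75,-162,1],
  [0.52,0.44,1.69,144,-75,-162,1],
  [0.52,0.44,1.69,144,-75,-162,1],
  [0.52,0.44,1.69,144,-75,-162,1],
  [0.52,0.44,1.69,144,-75,-162,1],
  [0.52,0.44,1.69,144,-75,-162,1],
])

```text
time: 6.0
ee_pos: [0.4203, -0.1697, 0.3802]
eef_rot: [0.568, 0.823, 0.001, 0.004]
ft_force: [0.4, -0.6, -0.3]
width: 0.087
grip_force: 0.0
```

jog_arm([
  [0,0,1.9,-126,-131,80,1],
  [0,0,1.9,-126,-131,80,1],
  [0,0,1.9,-126,-131,80,1],
  [0,0,1.9,-126,-131,80,1],
  [0,0,1.9,-126,-131,80,1],
  [0,0,1.9,-126,-131,80,1],
  [0,0,1.9,-126,-131,80,1],
  [0,0,1.9,-126,-131,80,1],
  [0,0,1.9,-126,-131,80,1],
  [0,0,1.9,-126,-131,80,1],
  [0,0,1.9,-126,-131,80,1],
  [0,0,1.9,-126,-131,80,1],
])

```text
time: 7.2
ee_pos: [0.3443, -0.3349, 0.2998]
eef_rot: [0.998, 0.067, 0.005, 0.002]
ft_force: [0.0, -0.7, 0.4]
width: 0.0874
grip_force: 0.0
```

Run:
```python
from h import *
from bench import status
s=status.read_state();print(s["ee_pos"].round(3),s["joint_positions"].round(2),np.abs(s["joint_vel"]).max().round(3))
print(rel(s,[.34,-.333,.30],down(np.radians(1))))
```

```text
[ 0.344 -0.335  0.3  ] [ 0.1  -0.06  0.56  1.73  0.03  1.45 -0.78] 1.485
([0.0033, -0.0091, 0.1159], [-4.0, -2.4, -0.3])
```

jog_arm([
  [0,0,0.12,-4,-2,0,1],
  [0,0,0.12,-4,-2,0,1],
  [0,0,0.12,-4,-2,0,1],
])

```text
time: 7.5
ee_pos: [0.3398, -0.334, 0.3001]
eef_rot: [1.0, 0.011, 0.005, 0.001]
ft_force: [0.2, 0.5, -0.2]
width: 0.0873
grip_force: 0.0
```

Run:
```python
from h import *
from bench import status,camera
s=status.read_state();c=camera("wrist");print(s["ee_pos"].round(4),s["eef_rot"].round(3),s["joint_positions"].round(2),np.abs(s["joint_vel"]).max())
T=pose(s)@c["mount"];np.savez("w3.npz",**c,T=T)
cv2.imwrite("pics/w3.png",c["image"][:,:,::-1]);print(proj(c,[[.43,-.333,.059],[.36,-.333,.059],[.52,-.333,.05]],T))
```

```text
[ 0.3398 -0.334   0.3001] [1.    0.011 0.005 0.001] [ 0.11 -0.08  0.55  1.74  0.04  1.45 -0.89] 0.008356757071295313
[[315.65178094 121.62662867]
 [314.26215729 186.88316634]
 [317.58875639  29.70508742]]
```

View pics/w3.png

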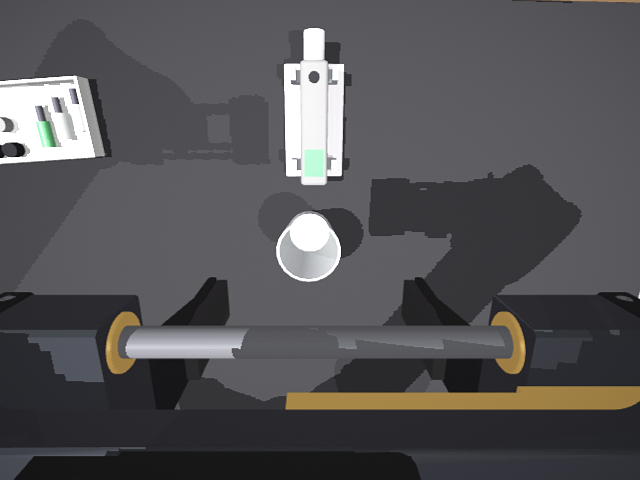

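The tachometer lies at columns 301–327, from its tail at row 184 to the lens at row 29; the rest plate spans 284–344, rows 64–178; the cup is at (309,247).

Run:
```python
from h import *
c=np.load("w3.npz");T=c["T"];W=cloud(c,T)
w=W[20:195,275:352].reshape(-1,3);w=w[np.isfinite(w).all(1)]
for lo,hi in((.053,.07),(.002,.014)):
    k=w[(w[:,2]>lo)&(w[:,2]<hi)];k=k[(k[:,0]>.34)]
    r=cv2.minAreaRect(k[:,:2].astype(np.float32));print(lo,len(k),r,np.median(k[:,2]),k.min(0),k.max(0))
k=w[(w[:,2]>.053)&(w[:,2]<.07)]
for x in np.arange(.37,.5,.02):
    j=k[abs(k[:,0]-x)<.008];print(x.round(2),j[:,1].min().round(4),j[:,1].max().round(4),np.median(j[:,2]).round(4))
print("cup-wand; W(184,314)",W[182,314],W[31,314],W[62,314])
```

```text
0.053 3423 ((0.43933212757110596, -0.33105698227882385), (0.15345072746276855, 0.029977209866046906), 1.3478683233261108) 0.05756659680446191 [ 0.3623282  -0.34735627  0.0530048 ] [ 0.51608781 -0.315454    0.06064846]
0.002 2758 ((0.4314078986644745, -0.3311128616333008), (0.1282915621995926, 0.07023793458938599), 1.2661008834838867) 0.006641462536202181 [ 0.36679402 -0.36712212  0.00264437] [ 0.49618336 -0.2957784   0.00965042]
0.37 -0.3474 -0.3177 0.0575
0.39 -0.3468 -0.3175 0.058
0.41 -0.3461 -0.3173 0.0575
0.43 -0.3455 -0.3171 0.0575
0.45 -0.3457 -0.3157 0.0575
0.47 -0.3454 -0.3155 0.0577
0.49 -0.3447 -0.3155 0.0572
cup-wand; W(184,314) [ 0.36522767 -0.33259122  0.05705407] [ 0.51812971 -0.32935893  0.05245098] [ 0.48874122 -0.32998358  0.05577284]
```

Run:
```python
from h import *
from bench import status
s=status.read_state()
print(rel(s,[.432,-.331,.022],down(.0225)))
```

```text
([0.0031, -0.01, -0.0007], [89.4, -2.0, 279.1])
```

jog_arm([
  [0,-0.01,0,45,-1,10,1],
  [0,-0.01,0,89,-2,40,1],
  [0,-0.01,0,89,-2,90,1],
  [0,-0.01,0,89,-2,140,1],
  [0,-0.01,0,89,-2,190,1],
  [0.003,-0.01,0,89,-2,230,1],
  [0.003,-0.01,0,89,-2,250,1],
  [0.003,-0.01,0,89,-2,265,1],
  [0.003,-0.01,0,89,-2,275,1],
  [0.003,-0.01,0,89,-2,279,1],
  [0.003,-0.01,0,89,-2,279,1],
])

```text
time: 8.65
ee_pos: [0.4317, -0.3321, 0.0228]
eef_rot: [1.0, 0.009, 0.001, 0.0]
ft_force: [0.4, -0.0, 0.6]
width: 0.0873
grip_force: 0.0
```

jog_arm([
  [0,0,0,0,0,0,-1],
  [0,0,0,0,0,0,-1],
  [0,0,0,0,0,0,-1],
  [0,0,0,0,0,0,-1],
  [0,0,0,0,0,0,-1],
  [0,0,0,0,0,0,-1],
  [0,0,0,0,0,0,-1],
  [0,0,0,0,0,0,-1],
], squeeze=35)

```text
time: 9.45
ee_pos: [0.4313, -0.3319, 0.0224]
eef_rot: [1.0, 0.009, 0.0, 0.0]
ft_force: [0.0, 0.5, 0.8]
width: 0.0311
grip_force: 0.1
```

Run:
```python
from h import *
from bench import status
s=status.read_state();T=pose(s);np.save("grasp.npy",T);print(s["width"],s["grip_force"],T.round(4).tolist())
Ww=np.eye(4);Ww[:3,:3]=R.from_euler('z',.0225).as_matrix();Ww[:3,3]=[.432,-.331,.025]
G=np.linalg.inv(T)@Ww;np.save("G.npy",G);print(G.round(4))
d=np.radians(34);p=.28
Rw=R.from_euler('z',d).as_matrix()@R.from_euler('y',p).as_matrix()
wheel=np.array([.6275,.0185,.1443])
def tgt(dist):
    A=np.eye(4);A[:3,:3]=Rw;A[:3,3]=wheel-dist*Rw[:,0]-Rw@np.array([.09,0,.017]);return A@np.linalg.inv(G)
L=T.copy();L[2,3]+=.25
B=tgt(.20);B[2,3]+=.05;C=tgt(.08);print("C",C[:3,3])
st=lambda M:dict(ee_pos=M[:3,3],eef_rot=R.from_matrix(M[:3,:3]).as_quat())
print(rel(s,L[:3,3],L[:3,:3]));print("B",B[:3,3],rel(st(L),B[:3,3],B[:3,:3]));print(rel(st(B),C[:3,3],C[:3,:3]))
```

```text
0.031060962933423943 0.07211968302726746 [[0.9999, 0.0172, 0.0004, 0.4313], [0.0172, -0.9999, -0.0, -0.3319], [0.0004, 0.0, -1.0, 0.0224], [0.0, 0.0, 0.0, 1.0]]
[[ 1.0e+00 -5.3e-03  4.0e-04  7.0e-04]
 [-5.3e-03 -1.0e+00  0.0e+00 -9.0e-04]
 [ 4.0e-04 -0.0e+00 -1.0e+00 -2.6e-03]
 [ 0.0e+00  0.0e+00  0.0e+00  1.0e+00]]
C [ 0.48747773 -0.07706205  0.17262378]
([0.0, 0.0, 0.0], [0.1, 0.0, -250.0])
B [ 0.3918676  -0.1415519   0.25578645] ([-0.0812, -0.2719, -0.5672], [-36.1, -191.0, 16.6])
([-0.0, 0.0, -0.0], [133.8, -0.7, 48.1])
```

Just about to make contact; finish the grip, then lift.

jog_arm([
  [0,0,0,0,0,0,-1],
  [0,0,0,0,0,0,-1],
  [0,0,0,0,0,0,-1],
  [0,0,0,0,0,0,-1],
])

```text
time: 9.85
ee_pos: [0.4313, -0.3319, 0.0224]
eef_rot: [1.0, 0.009, 0.0, 0.0]
ft_force: [0.2, 0.0, 0.8]
width: 0.0297
grip_force: 35.0
```

jog_arm([
  [0,0,0,0,0,-5,-1],
  [0,0,0,0,0,-15,-1],
  [0,0,0,0,0,-30,-1],
  [0,0,0,0,0,-55,-1],
  [0,0,0,0,0,-90,-1],
  [0,0,0,0,0,-130,-1],
  [0,0,0,0,0,-170,-1],
  [0,0,0,0,0,-205,-1],
  [0,0,0,0,0,-235,-1],
  [0,0,0,0,0,-250,-1],
  [0,0,0,0,0,-250,-1],
])

```text
time: 10.95
ee_pos: [0.4317, -0.3328, 0.2758]
eef_rot: [1.0, 0.008, 0.003, 0.001]
ft_force: [1.2, 0.3, -1.9]
width: 0.0297
grip_force: 35.0
```

jog_arm([
  [-0.01,-0.03,-0.07,-4,-24,2,-1],
  [-0.02,-0.07,-0.14,-9,-48,4,-1],
  [-0.03,-0.1,-0.21,-13,-72,6,-1],
  [-0.04,-0.14,-0.28,-18,-96,8,-1],
  [-0.05,-0.17,-0.35,-22,-120,10,-1],
  [-0.06,-0.2,-0.43,-27,-144,12,-1],
  [-0.07,-0.24,-0.5,-32,-168,15,-1],
  [-0.08,-0.27,-0.57,-36,-191,17,-1],
  [-0.08,-0.27,-0.57,-36,-191,17,-1],
  [-0.08,-0.27,-0.57,-36,-191,17,-1],
])

```text
time: 11.95
ee_pos: [0.3916, -0.1415, 0.255]
eef_rot: [0.947, 0.289, -0.132, 0.041]
ft_force: [-1.1, 0.4, -1.5]
width: 0.0298
grip_force: 35.0
```

Run:
```python
from h import *
from bench import status,camera
s=status.read_state();print(s["joint_positions"].round(2),s["ee_pos"])
c=camera("wrist");T=pose(s)@c["mount"];W=cloud(c,T)
cv2.imwrite("pics/w4.png",c["image"][:,:,::-1])
G=np.diag([1,-1,-1,1.]);G[:3,3]=[.0007,0,-.0026];np.save("G.npy",G)
A=pose(s)@G
print("proj lens/wheel",proj(c,[(A@[.09,0,.017,1])[:3],[.6275,.0185,.1443]],T))
d=np.radians(34);p=.28
Rw=R.from_euler('z',d).as_matrix()@R.from_euler('y',p).as_matrix()
M=np.eye(4);M[:3,:3]=Rw;M[:3,3]=np.array([.6275,.0185,.1443])-.08*Rw[:,0]-Rw@np.array([.09,0,.017])
C=M@np.linalg.inv(G);print(C[:3,3],rel(s,C[:3,3],C[:3,:3]))
```

```text
[-0.21 -0.01  0.3   1.82  0.18  1.56 -0.91] [ 0.39162028 -0.14147488  0.25498164]
proj lens/wheel [[ 316.52171136   98.28208025]
 [ 312.87705693 -595.54655919]]
[ 0.48700405 -0.07626571  0.17263722] ([0.0, -0.0021, -0.002], [133.7, -1.0, 47.5])
```

View pics/w4.png

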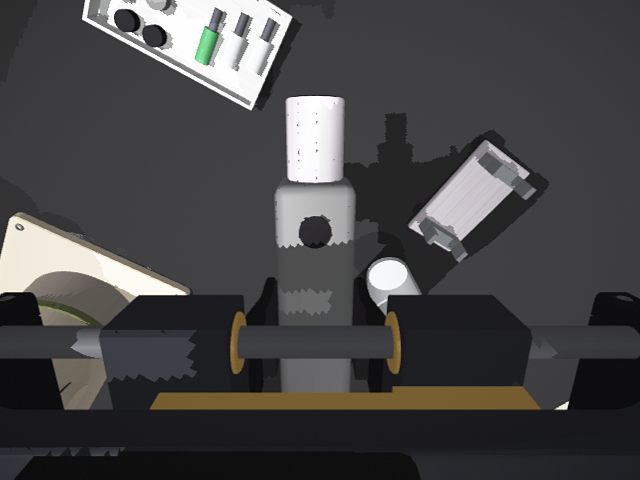

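The wand sits straight in the gripper: the nose tip is at (316,97), against a predicted (316.5,98).

jog_arm([
  [0,0,0,15,0,7,-1],
  [0,0,0,35,0,14,-1],
  [0,0,0,60,0,23,-1],
  [0,0,0,85,-1,32,-1],
  [0,0,0,105,-1,39,-1],
  [0,0,0,120,-1,44,-1],
  [0,-0.002,-0.002,130,-1,46,-1],
  [0,-0.002,-0.002,134,-1,47,-1],
  [0,-0.002,-0.002,134,-1,47,-1],
  [0,-0.002,-0.002,134,-1,47,-1],
  [0,-0.002,-0.002,134,-1,47,-1],
])

```text
time: 13.1
ee_pos: [0.4876, -0.0767, 0.174]
eef_rot: [0.947, 0.289, -0.133, 0.041]
ft_force: [-0.4, 0.0, -1.8]
width: 0.0296
grip_force: 35.0
```

Run:
```python
from h import *
from bench import status,camera
s=status.read_state();c=camera("wrist");T=pose(s)@c["mount"];W=cloud(c,T)
Tw=pose(s);G=np.load("G.npy");A=Tw@G;L=A@[.09,0,.017,1]
w=np.array([.6275,.0185,.1443]);print("wheel in lens",(A[:3,:3].T@(w-L[:3])).round(4),"beam",A[:3,0].round(3),np.abs(s["joint_vel"]).max())
P=(np.c_[W.reshape(-1,3),np.ones(480*640)]@np.linalg.inv(A).T)[:,:3]
P=P[np.isfinite(P).all(1)]
b=P[(P[:,0]>.0)&(P[:,0]<.055)&(abs(P[:,1])<.03)&(P[:,2]>.02)&(P[:,2]<.06)]
t=b[abs(b[:,1])<.01];print("body top",len(t),np.polyfit(t[:,0],t[:,2],1).round(4))
n=P[(P[:,0]>.064)&(P[:,0]<.1)&(abs(P[:,1])<.03)&(P[:,2]>.0)&(P[:,2]<.06)]
print("nose",len(n),n[:,0].max(),n[:,1].min(),n[:,1].max(),np.percentile(n[:,2],99))
# side view
c=camera("side");cv2.imwrite("pics/s5.png",cv2.resize(c["image"][190:310,290:450,::-1],None,fx=5,fy=5,interpolation=cv2.INTER_CUBIC))
print("lens px",proj(c,L[:3]),"wheel",proj(c,w))
```

```text
wheel in lens [ 0.0802  0.0009 -0.0016] beam [ 0.798  0.536 -0.275] 0.0034972665383093855
body top 6688 [0.0072 0.0324]
nose 4364 0.09095171086422432 -0.010579705479000778 0.011637991232499256 0.02737928167484155
lens px [[354.74891185 241.84914021]] wheel [[371.49813127 232.37583413]]
```

View pics/s5.png

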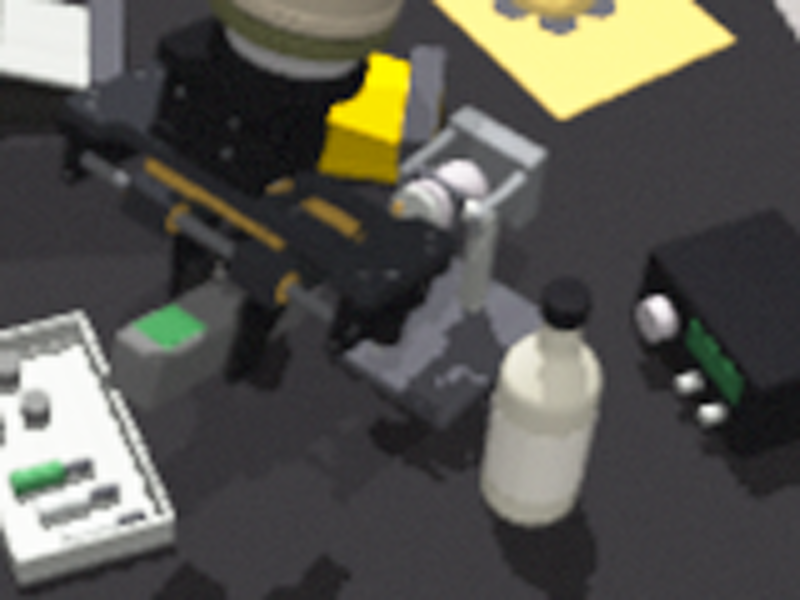

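The side view shows the gripper clear of the machine and soap. The beam is on the wheel within 2 mm at 80 mm, and the wand in the hand matches the model. Now I hold still.

jog_arm([
  [0,0,0,0,0,0,-1],
  [0,0,0,0,0,0,-1],
  [0,0,0,0,0,0,-1],
  [0,0,0,0,0,0,-1],
  [0,0,0,0,0,0,-1],
  [0,0,0,0,0,0,-1],
  [0,0,0,0,0,0,-1],
  [0,0,0,0,0,0,-1],
  [0,0,0,0,0,0,-1],
  [0,0,0,0,0,0,-1],
  [0,0,0,0,0,0,-1],
  [0,0,0,0,0,0,-1],
])

```text
time: 14.4
ee_pos: [0.4877, -0.0761, 0.1735]
eef_rot: [0.947, 0.289, -0.133, 0.041]
ft_force: [0.6, -0.9, -1.5]
width: 0.0292
grip_force: 35.0
```

jog_arm([
  [0,0,0,0,0,0,-1],
  [0,0,0,0,0,0,-1],
  [0,0,0,0,0,0,-1],
  [0,0,0,0,0,0,-1],
  [0,0,0,0,0,0,-1],
  [0,0,0,0,0,0,-1],
  [0,0,0,0,0,0,-1],
  [0,0,0,0,0,0,-1],
  [0,0,0,0,0,0,-1],
  [0,0,0,0,0,0,-1],
  [0,0,0,0,0,0,-1],
  [0,0,0,0,0,0,-1],
])

```text
time: 15.6
ee_pos: [0.4877, -0.0762, 0.1734]
eef_rot: [0.947, 0.289, -0.133, 0.041]
ft_force: [-1.0, -0.2, -1.1]
width: 0.03
grip_force: 35.0
```

jog_arm([
  [0,0,0,-10,0,-5,-1],
  [0,0,0,-30,0,-14,-1],
  [0,0,0,-60,0,-23,-1],
  [0,0,0,-90,0,-35,-1],
  [0,0,0,-115,0,-42,-1],
  [0,0,0,-130,0,-47,-1],
  [0,0,0,-134,0,-47,-1],
  [0,0,0,-134,0,-47,-1],
])

```text
time: 16.4
ee_pos: [0.3916, -0.1408, 0.2556]
eef_rot: [0.947, 0.289, -0.133, 0.041]
ft_force: [-0.1, -0.2, -2.2]
width: 0.0297
grip_force: 35.0
```

Run:
```python
from h import *
from bench import status
s=status.read_state();T=np.load("grasp.npy")
print(rel(s,T[:3,3]+[0,0,.2],T[:3,:3]))
```

```text
([0.0802, 0.2714, 0.5719], [-61.9, 180.7, 52.3])
```

jog_arm([
  [0.01,0.03,0.07,-8,23,6,-1],
  [0.02,0.07,0.14,-15,45,13,-1],
  [0.03,0.1,0.21,-23,68,19,-1],
  [0.04,0.14,0.29,-31,90,26,-1],
  [0.05,0.17,0.36,-39,113,33,-1],
  [0.06,0.2,0.43,-46,136,39,-1],
  [0.07,0.24,0.5,-54,158,46,-1],
  [0.08,0.27,0.57,-62,181,52,-1],
  [0.08,0.27,0.57,-62,181,52,-1],
  [0.08,0.27,0.57,-62,181,52,-1],
  [0.08,0.27,0.57,-62,181,52,-1],
])

```text
time: 17.5
ee_pos: [0.4322, -0.3309, 0.2221]
eef_rot: [1.0, 0.011, -0.001, 0.0]
ft_force: [-0.1, 0.1, -1.5]
width: 0.0297
grip_force: 35.0
```

Run:
```python
from h import *
from bench import status
s=status.read_state();T=np.load("grasp.npy")
print(s["ee_pos"],rel(s,T[:3,3],T[:3,:3]))
```

```text
[ 0.43216403 -0.33091834  0.22212486] ([0.0001, 0.0032, 0.0048], [-0.4, 1.0, 199.8])
```

jog_arm([
  [0,0.003,0.005,0,1,30,-1],
  [0,0.003,0.005,0,1,70,-1],
  [0,0.003,0.005,0,1,110,-1],
  [0,0.003,0.005,0,1,145,-1],
  [0,0.003,0.005,0,1,165,-1],
  [0,0.003,0.005,0,1,178,-1],
  [0,0.003,0.005,0,1,186,-1],
  [0,0.003,0.005,0,1,192,-1],
  [0,0.003,0.005,0,1,196,-1],
  [0,0.003,0.005,0,1,198,-1],
  [0,0.003,0.005,0,1,199,-1],
  [0,0.003,0.005,0,1,199,-1],
])

```text
time: 18.7
ee_pos: [0.4314, -0.3336, 0.024]
eef_rot: [1.0, 0.007, 0.001, 0.0]
ft_force: [-0.5, 0.4, -1.4]
width: 0.0296
grip_force: 35.0
```

jog_arm([
  [0,0,0,0,-1,1,-1],
  [0,0,0,0,-1,2,-1],
  [0,0,0,0,-1,2,-1],
  [0,0,0,0,-1,2,-1],
])

```text
time: 19.1
ee_pos: [0.4314, -0.3324, 0.0224]
eef_rot: [1.0, 0.007, 0.001, 0.0]
ft_force: [-2.1, 2.1, 5.6]
width: 0.0296
grip_force: 35.0
```

Contact with the saddles. I open, and go straight up.

jog_arm([
  [0,0,0,0,0,0,0.2],
  [0,0,0,0,0,0,1],
  [0,0,0,0,0,0,1],
  [0,0,0,0,0,0,1],
  [0,0,0,0,0,0,1],
  [0,0,0,0,0,0,1],
  [0,0,0,0,0,0,1],
  [0,0,0,0,0,0,1],
])

```text
time: 19.9
ee_pos: [0.4312, -0.3325, 0.0217]
eef_rot: [1.0, 0.007, 0.001, 0.0]
ft_force: [-0.3, -0.1, -0.2]
width: 0.0833
grip_force: 0.0
```

jog_arm([
  [0,0,0,0,0,-10,1],
  [0,0,0,0,0,-30,1],
  [0,0,0,0,0,-60,1],
  [0,0,0,0,0,-100,1],
  [0,0,0,0,0,-150,1],
  [0,0,0,0,0,-200,1],
  [0,0,0,0,0,-240,1],
  [0,0,0,-50,0,-260,1],
  [0,0,0,-90,0,-278,1],
  [0,0,0,-90,0,-278,1],
  [0,0,0,-90,0,-278,1],
  [0,0,0,-90,0,-278,1],
])

```text
time: 21.1
ee_pos: [0.3413, -0.3331, 0.2995]
eef_rot: [1.0, 0.008, 0.001, 0.0]
ft_force: [0.5, -0.0, 0.2]
width: 0.0872
grip_force: 0.0
```

Run:
```python
from h import *
from bench import status,camera
s=status.read_state();c=camera("wrist");T=pose(s)@c["mount"]
W=cloud(c,T);w=W[:215,265:365].reshape(-1,3);w=w[np.isfinite(w).all(1)]
k=w[(w[:,2]>.053)&(w[:,2]<.075)&(w[:,0]>.34)&(w[:,0]<.54)]
print(len(k),cv2.minAreaRect(k[:,:2].astype(np.float32)),np.median(k[:,2]),np.polyfit(k[k[:,0]<.48][:,0],k[k[:,0]<.48][:,2],1))
k=w[(w[:,2]>.002)&(w[:,2]<.014)&(w[:,0]>.34)];print(cv2.minAreaRect(k[:,:2].astype(np.float32)))
c=camera("top")
for nm,z in(("wandtop",0),):
    W=cloud(c)
for nm,b,z in [("cup",(412,452,298,330),(.07,.1)),("soap",(336,364,168,202),(.1,.18)),("ink",(284,306,208,232),(.06,.13)),("tray",(288,350,246,288),(.01,.04)),("pedal",(195,238,225,272),(.018,.2))]:
    a=W[b[2]:b[3],b[0]:b[1]].reshape(-1,3);a=a[(a[:,2]>z[0])&(a[:,2]<z[1])];print(nm,len(a),a.mean(0).round(3))
print(s["time"],s["ft_force"])
```

```text
3457 ((0.43392929434776306, -0.3323499858379364), (0.14399150013923645, 0.029971851035952568), 0.7954254150390625) 0.057565898978294616 [0.00078506 0.05715231]
((0.43922966718673706, -0.33130943775177), (0.07269161194562912, 0.14441393315792084), 89.43562316894531)
cup 119 [ 0.287 -0.33   0.081]
soap 247 [ 0.676 -0.073  0.128]
ink 131 [0.559 0.087 0.085]
tray 480 [0.423 0.008 0.018]
pedal 1037 [0.48  0.327 0.043]
21.1 [ 0.45868833 -0.01563447  0.15787365]
```

```bash
python3 -c "
from bench import order;print(order.close_job())"
```

```text
the job is handed in; nothing more can be done
None
```

I pressed the pedal to its stop and it came back up, held the tachometer still for over 2 s about 80 mm in front of the wheel, laid it back level in its rest, and handed the job in at about 21 s; no verdict was returned.

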